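# Find the rocking corner of a polishing jig and press its shim flat

### The arm

A 7-joint arm with a two-finger parallel gripper is mounted at the origin on the work surface. World frame = base frame: x ahead of the robot, y to its left, z up, the work surface at z = 0. Lengths are in m, angles in rad, forces in N, time in s.
With the tool pointing down it reaches from about 0.425 to 0.925 m from the base axis. Payload 6.8 kg.
Tool frame: the origin (TCP) lies on the centre line of the jaws, within the pads' length; the fingertips stand 19 mm ahead of it and the grasp point (between the pads) is the TCP; z points along the fingers, y is the line along which they close (so a half turn about z gives the same grasp; the last joint's range is limited). The gripper opens to 85 mm and grips with 20 to 120 N. Pads are 22 mm wide; open, the fingers measure 114 mm over their backs; the gripper's body (76 mm by 85 mm) begins 54 mm behind the grasp point. The pads swing forward as they close: fully open they stand 13 mm farther back than shut.
Start: joints at [-1.263, 0.477, 0.022, 1.555, -0.011, 1.109, -0.083], TCP at [0.273, 0.618, 0.25] pointing down, gripper open.
Joint ranges: [-2.96, 2.96], [-0.34, 2.1], [-1.41, 1.46], [0.24, 2.44], [-1.37, 4.51], [0.17, 1.92], [-2.96, 2.96]. Speed limits (rad/s): [2.39, 2.39, 3.14, 3.14, 3.14, 3.14, 3.14].

### API

Orientations are given as a rotation vector (axis times angle).
In Python, from bench import r gives the robot as it stands. The module is installed in compiled form; this text tells all that it offers.
- The arm moves only by the tool arm_command, never from a script. Its argument "rows" is a list of rows, each an object of numbers: "fingers": the opening, from -1 (shut) to 1 (fully open); "x", "y", "z": the shift along the tool's x, y, z in m; "ax", "ay", "az": the turn, a rotation vector about the tool's x, y, z in degrees. In form: [{"fingers": .., "x": .., "y": .., "z": .., "ax": .., "ay": .., "az": ..}, ...]. A call has 1 to 10 rows; each row shifts and turns the commanded pose from where the row before left it, along the tool's axes as they then stand; what a row does not reach is not made up. A row lasts 1/12 s, in which the tool goes at most 41.7 mm and 7.16 degrees, less where a joint would pass 70% of its speed; a pose out of reach is approached as far as the arm can. A call is refused whole if a number of a shift passes 0.0417 or a number of a turn 7.16, either way. A call with a gripper value outside its range is refused whole. The fingers move at their own pace and stop on an object; "grip_force" is the grip in N (left out, the last holds). Time passes only in rows, so rows that do not move let the fingers close. It gives the time, the measured TCP pose, the force, the opening and the grip force at its end, in the units of the state.
- r.get_obs(): the state, without advancing time (a new reading comes with each control period).
- r.grab_frame(name): name is "scene" or "top" or "wrist"; returns a dict with "frame" (384x512x3 uint8, red, green, blue), "depth" (384x512 float32, m along the optical axis (not along the pixel's ray), 0 where there is no reading), "K" (3x3 intrinsics, pixels), "world_from_camera" (4x4, takes a point from camera to world coordinates). Camera axes: x right, y down, z forward; pixel columns grow to the right and rows downward; lengths in m; the calibration is good to about 2 mm. A picture is of the moment at which its call begins.
- r.hand_in(): hands the job in; it is judged then, once.
The state is a dict: "clock": time; "joints": joint angles; "qvel": joint speeds; "tau": joint torques, N m; "tcp_pos": TCP position; "orientation": TCP orientation; "contact_force": force on the tool from outside, world axes, zero at the start; "moment": the same for the moment, N m; "grip_width": finger opening in m; "gripper_force": force on a finger pad.
Only numpy, scipy, OpenCV 4.12 (cv2) and the standard library are available. Lean on these libraries where they do the work, as an engineer would, in place of code of your own. Each camera call takes 0.05 s, during which the arm holds its last target. There are 200 camera calls.

### The job

One corner of the white jig plate rocks on the polishing platen. Press down on the blue corner dots one after another until you find the corner that gives, then press the orange shim tab beside that corner down flat. Leave the other three tabs standing, do not lift or shift the plate, leave the pad, bottle and screwdriver alone, and let go.

Things in the scene. Friction and masses are not known exactly. Their poses are not given: they have to be found in the camera images.
- platen: round steel platen, 350 mm across, 30 mm thick, fixed on the bench; origin under its centre, x and y along the jig plate's long and short sides, z up. Under the plate it has a rubber pad (radius 18 mm) at the middle and packers (radius 14 mm) straight below the four blue dots; one packer, hidden from view, is 5 mm too low
- plate: white jig plate 180 x 150 x 18 mm (x, y, z), 0.5 to 1 kg, holding a black handset (middle 148 x 73 mm, 2 mm proud). Lies loose on pad and packers; origin at the centre of its underside, z up. Firm corners give under 1.5 mm when pressed on the dot with 5 to 20 N; the rocking one goes down about 5 mm at 1 to 4 N, stops, and comes back up when let go
- corner_near_left (a point): centre of the blue dot (16 mm across) on the plate's top face at its near left corner (near/far and left/right as the robot sees it), 17 mm in from both edges: where to press to test that corner; 58 mm above the bench
- corner_near_right (a point): centre of the blue dot (16 mm across) on the plate's top face at its near right corner (near/far and left/right as the robot sees it), 17 mm in from both edges: where to press to test that corner; 58 mm above the bench
- corner_far_left (a point): centre of the blue dot (16 mm across) on the plate's top face at its far left corner (near/far and left/right as the robot sees it), 17 mm in from both edges: where to press to test that corner; 58 mm above the bench
- corner_far_right (a point): centre of the blue dot (16 mm across) on the plate's top face at its far right corner (near/far and left/right as the robot sees it), 17 mm in from both edges: where to press to test that corner; 58 mm above the bench
- shim_near_left (a joint): angle of the orange shim tab beside the near left corner, hinged on the platen: 0 = pressed flat, 0.42 to 0.55 rad = standing up at the start; stiff (about 8 N at the press point), stays where it is left
- tab_near_left (a point): press point on top of the near left orange tab: 28 mm from its hinge, in the middle of its 24 mm width; moves with the tab (about 40 mm above the bench when flat, 51 to 54 mm standing). It runs along the platen's +y from a hinge 17 mm outside the plate's edge to 16 mm beyond this point; its inner end rises under the plate when pressed
- shim_near_right (a joint): angle of the orange shim tab beside the near right corner, hinged on the platen: 0 = pressed flat, 0.42 to 0.55 rad = standing up at the start; stiff (about 8 N at the press point), stays where it is left
- tab_near_right (a point): press point on top of the near right orange tab: 28 mm from its hinge, in the middle of its 24 mm width; moves with the tab (about 40 mm above the bench when flat, 51 to 54 mm standing). It runs along the platen's -y from a hinge 17 mm outside the plate's edge to 16 mm beyond this point; its inner end rises under the plate when pressed
- shim_far_left (a joint): angle of the orange shim tab beside the far left corner, hinged on the platen: 0 = pressed flat, 0.42 to 0.55 rad = standing up at the start; stiff (about 8 N at the press point), stays where it is left
- tab_far_left (a point): press point on top of the far left orange tab: 28 mm from its hinge, in the middle of its 24 mm width; moves with the tab (about 40 mm above the bench when flat, 51 to 54 mm standing). It runs along the platen's +y from a hinge 17 mm outside the plate's edge to 16 mm beyond this point; its inner end rises under the plate when pressed
- shim_far_right (a joint): angle of the orange shim tab beside the far right corner, hinged on the platen: 0 = pressed flat, 0.42 to 0.55 rad = standing up at the start; stiff (about 8 N at the press point), stays where it is left
- tab_far_right (a point): press point on top of the far right orange tab: 28 mm from its hinge, in the middle of its 24 mm width; moves with the tab (about 40 mm above the bench when flat, 51 to 54 mm standing). It runs along the platen's -y from a hinge 17 mm outside the plate's edge to 16 mm beyond this point; its inner end rises under the plate when pressed
- felt_pad: bystander: round cork-coloured felt polishing pad 48 mm across, 16 mm high, on the far rim of the platen; origin under its centre
- polish_bottle: bystander: closed blue bottle 60 mm across, 150 mm high, standing on the bench left of the platen; origin under its centre
- screwdriver: bystander: screwdriver 170 mm long lying on the bench right of the platen
Things that resemble listed ones, but are neither listed nor needed, are in the scene too. Several things have the shape of the plate; the one meant has the colours described above.

How it is judged:
By the outcome, as a careful person would: the job done as asked, in the order asked, and still so for the second after the job is handed in, with the robot touching nothing.
It also fails if it takes over 48 s, if anything falls off the work surface, if the arm or the gripper's body presses on something with over 40 N, if the wrist force passes 120 N, or if a joint passes its speed limit or range.

## Working session

There is one attempt and no reset: what is moved stays moved. The work goes in short steps, Python scripts to look and compute and a tool call to move; the robot and the scene stay as the last step left them, time stands still between calls to the robot, and variables do not carry over. Pictures are saved under pics/ and viewed, at most 10 in all, crops included, and the job is handed in when it is done.

Besides the shell and the picture viewer there is one more tool, called after "Emit:" as name(argument=value, ...) on one line, values as JSON. arm_command: Moves the arm, as the interface text tells. Its arguments: {"type":"object","properties":{"rows":{"type":"array"},"grip_force":{"type":"number"}},"required":["rows"]}

```bash
mkdir -p pics; cat > h.py <<'E'
import numpy as np,cv2,pickle
from bench import r
def grab(n,tag):
    f=r.grab_frame(n); pickle.dump(f,open(f'{tag}.pkl','wb')); cv2.imwrite(f'pics/{tag}.png',f['frame'][:,:,::-1]); return f
def pt(f,u,v,d=None):
    K=f['K']; d=f['depth'][int(round(v)),int(round(u))] if d is None else d
    p=np.array([(u-K[0,2])/K[0,0]*d,(v-K[1,2])/K[1,1]*d,d,1]); return (f['world_from_camera']@p)[:3]
def ptz(f,u,v,z):
    a=pt(f,u,v,1.0); o=f['world_from_camera'][:3,3]; return o+(a-o)*(z-o[2])/(a[2]-o[2])
E
python3 - <<'E'
from h import *
a=grab('top','top1');b=grab('scene','sc1')
cv2.imwrite('pics/both.png',cv2.resize(np.vstack([a['frame'],b['frame']])[:,:,::-1],None,fx=.78,fy=.78))
print(r.get_obs()); print(a['world_from_camera'],a['K'])
E
```

```text
{'clock': 0.1, 'joints': array([-1.26306988,  0.477701  ,  0.02235684,  1.5563435 , -0.01151246,
        1.10928218, -0.08310534]), 'qvel': array([ 0.00067608,  0.00127984, -0.00031489, -0.00278795, -0.0005344 ,
       -0.00057313, -0.00112445]), 'tau': array([ 4.13163478e-03, -5.97761786e+01,  1.61379945e+00, -2.81954938e+01,
        1.28061921e-02,  5.01056638e-03, -6.71580381e-06]), 'tcp_pos': array([0.27247653, 0.61702198, 0.24943803]), 'orientation': array([-6.48442107e-01, -3.07371557e+00,  2.49797553e-03]), 'contact_force': array([-0.03737986,  0.11192821, -0.2963684 ]), 'moment': array([ 0.05001847, -0.02328804, -0.08456324]), 'gripper_force': 0.0, 'grip_width': 0.0855525559435164}
[[-9.04624245e-03 -9.98200872e-01  5.92721273e-02  4.31444721e-01]
 [-9.99957381e-01  9.13963616e-03  1.30475959e-03  8.22672144e-03]
 [-1.84413784e-03 -5.92577980e-02 -9.98241009e-01  1.32444457e+00]
 [ 0.00000000e+00  0.00000000e+00  0.00000000e+00  1.00000000e+00]] [[394.05200047   0.         248.65578014]
 [  0.         394.05200047 198.02041649]
 [  0.           0.           1.        ]]
```

View pics/both.png

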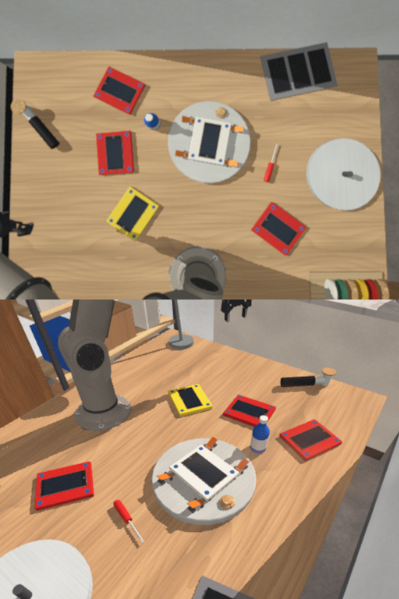

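The top view shows the white plate at about (268,182) in full-size pixels, on the round platen. The look-alikes are red, at (153,115), (147,196) and (358,292), and yellow, at (170,271). Only the one on the platen is white with blue dots, with orange tabs beside it. I'll confirm this in an enlarged crop.

```bash
python3 - <<'E'
from h import *
f=pickle.load(open('top1.pkl','rb')); im=f['frame']
x0,y0=205,120
c=im[y0:y0+125,x0:x0+130]
cv2.imwrite('pics/crop1.png',cv2.resize(c[:,:,::-1],None,fx=4.6,fy=4.6,interpolation=cv2.INTER_CUBIC))
h=cv2.cvtColor(c,cv2.COLOR_RGB2HSV)
for n,lo,hi,z in(('blue',(100,90,40),(130,255,255),.058),('orange',(5,150,120),(18,255,255),.045)):
    m=cv2.inRange(h,lo,hi); k,l,s,ce=cv2.connectedComponentsWithStats(m)
    for i in range(1,k):
        if s[i,4]>5: u,v=ce[i]+[x0,y0]; print(n,s[i],(u,v),ptz(f,u,v,z).round(4),pt(f,u,v).round(4))
w=cv2.inRange(h,(0,0,190),(180,60,255)); 
E
```

```text
blue [84 40  3  3  7] (np.float64(290.2857142857143), np.float64(161.0)) [ 0.6254 -0.126   0.058 ] [ 0.6257 -0.1261  0.0565]
blue [41 78  3  3  6] (np.float64(246.83333333333334), np.float64(198.83333333333331)) [0.5041 0.0158 0.058 ] [0.5039 0.0158 0.0604]
orange [29 30 10  7 53] (np.float64(238.39622641509433), np.float64(152.73584905660377)) [0.6563 0.0422 0.045 ] [0.6549 0.0419 0.0528]
orange [41 33  3  4 10] (np.float64(247.0), np.float64(154.8)) [0.6492 0.014  0.045 ] [0.6508 0.0141 0.0356]
orange [95 41 12  8 72] (np.float64(305.3611111111111), np.float64(164.90277777777777)) [ 0.6141 -0.1764  0.045 ] [ 0.6132 -0.1755  0.0513]
orange [91 42  3  4  8] (np.float64(297.25), np.float64(163.875)) [ 0.6178 -0.1499  0.045 ] [ 0.6189 -0.1509  0.0375]
orange [20 74 12  7 56] (np.float64(230.25), np.float64(196.625)) [0.5125 0.0697 0.045 ] [0.5122 0.0695 0.0492]
orange [33 77  3  4 11] (np.float64(238.9090909090909), np.float64(198.36363636363637)) [0.5066 0.0416 0.045 ] [0.5069 0.0418 0.0394]
orange [84 85 16  8 81] (np.float64(296.7901234567901), np.float64(208.71604938271605)) [ 0.4712 -0.1461  0.045 ] [ 0.4712 -0.1461  0.0448]
```

View pics/crop1.png

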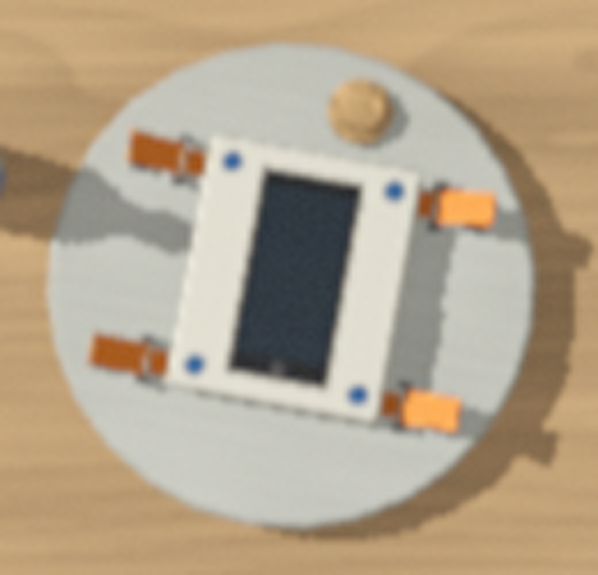

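The crop confirms it: white plate with blue dots at crop pixels FL (232,160), FR (394,190), NL (194,364) and NR (358,395). There are orange tabs on both sides, and the felt pad is at (360,110). Next I'll refine the geometry and work out the first moves.

```bash
cat >> h.py <<'E'
from scipy.spatial.transform import Rotation as R
def rel(target,yaw_dir=None):
    o=r.get_obs(); M=R.from_rotvec(o['orientation']); 
    print('t',round(o['clock'],2),'tcp',o['tcp_pos'].round(4),'F',o['contact_force'].round(1),'tilt',M.as_matrix()[:,2].round(3),'ytool',M.as_matrix()[:,1].round(3))
    if yaw_dir is not None:
        y=np.r_[yaw_dir,0]/np.linalg.norm(yaw_dir); y=y*np.sign(y@M.as_matrix()[:,1]); z=np.array([0,0,-1.])
        G=R.from_matrix(np.c_[np.cross(y,z),y,z]); print('turn deg',np.degrees((M.inv()*G).as_rotvec()).round(2)); 
    print('shift tool axes mm',(M.inv().apply(np.array(target)-o['tcp_pos'])*1e3).round(1))
E
python3 - <<'E'
from h import *
f=pickle.load(open('top1.pkl','rb'))
im=f['frame'].astype(float); s=im[:,:,2]-im[:,:,0]
P={}
for n,(a,b) in dict(FL=(232,160),FR=(394,190),NL=(194,364),NR=(358,395)).items():
    u0,v0=205+a/4.6-.4,120+b/4.6-.4; ui,vi=int(round(u0)),int(round(v0))
    w=np.clip(s[vi-3:vi+4,ui-3:ui+4]-10,0,None); g=np.mgrid[vi-3:vi+4,ui-3:ui+4]
    v,u=(g*w).sum((1,2))/w.sum(); P[n]=ptz(f,u,v,.058); print(n,(u,v),P[n].round(4),pt(f,u,v)[2])
C=sum(P.values())/4; ex=(P['FL']+P['FR']-P['NL']-P['NR'])/2; ey=(P['FL']+P['NL']-P['FR']-P['NR'])/2
print(C,np.linalg.norm(ex),np.linalg.norm(ey),ex@ey)
th=np.arctan2(ex[1],ex[0]); th2=np.arctan2(-ey[0],ey[1]); th=(th+th2)/2; print(th,th2)
ux=np.array([np.cos(th),np.sin(th)]);uy=np.array([-ux[1],ux[0]])
D={n:C[:2]+ux*73*sx/1e3+uy*58*sy/1e3 for n,(sx,sy) in dict(FL=(1,1),FR=(1,-1),NL=(-1,1),NR=(-1,-1)).items()}
T={n:D[n]+uy*np.sign((D[n]-C[:2])@uy)*.062 for n in D}
print(D,T); pickle.dump((C,ux,uy,D,T),open('geo.pkl','wb'))
for q in[(.6563,.0422),(.6141,-.1764),(.5125,.0697),(.4712,-.1461)]: d=np.array(q)-C[:2]; print(d@ux,d@uy)
rel([*D['NL'],.15],ux); rel([*D['NL'],.15],uy)
E
```

```text
FL (np.float64(255.09174311926606), np.float64(154.58348623853212)) [ 0.6475 -0.0122  0.058 ] 0.05726510907761373
FR (np.float64(290.3164983164983), np.float64(161.12457912457913)) [ 0.625 -0.126  0.058] 0.05643204357115161
NL (np.float64(246.8554006968641), np.float64(198.79616724738676)) [0.5042 0.0157 0.058 ] 0.060410386004630334
NR (np.float64(282.35243055555554), np.float64(205.44965277777777)) [ 0.4817 -0.0982  0.058 ] 0.06107008952173043
[ 0.56460327 -0.05521103  0.058     ] 0.14597896631616458 0.11606355776699782 4.1952059613255786e-05
-0.19337004595417717 -0.19460809420830397
{'FL': array([ 0.6473884 , -0.01232023]), 'FR': array([ 0.62509701, -0.12615824]), 'NL': array([0.50410952, 0.01573619]), 'NR': array([ 0.48181813, -0.09810183])} {'FL': array([0.65930277, 0.04852423]), 'FR': array([ 0.61318264, -0.1870027 ]), 'NL': array([0.51602389, 0.07658064]), 'NR': array([ 0.46990376, -0.15894628])}
0.0712685035899769 0.1132166048738542
0.07186277222956235 -0.10941862783827518
-0.07513597873446001 0.11257041967312195
-0.07419655232163375 -0.10714404839399208
t 0.1 tcp [0.2725 0.617  0.2494] F [-0.   0.1 -0.3] tilt [-0.001 -0.002 -1.   ] ytool [ 0.404  0.915 -0.002]
turn deg [-7.000e-02  7.000e-02  7.725e+01]
shift tool axes mm [-454.8 -456.3  100.2]
t 0.1 tcp [0.2725 0.617  0.2494] F [-0.   0.1 -0.3] tilt [-0.001 -0.002 -1.   ] ytool [ 0.404  0.915 -0.002]
turn deg [ -0.09  -0.   -12.75]
shift tool axes mm [-454.8 -456.3  100.2]
```

Emit:
arm_command(rows=[{"fingers": -1}, {"fingers": -1}, {"fingers": -1}, {"fingers": -1}])

```text
validation failed for argument at $.ro...
```

Emit:
arm_command(rows=[{"fingers": -1, "x": 0, "y": 0, "z": 0, "ax": 0, "ay": 0, "az": -6.4}, {"fingers": -1, "x": 0, "y": 0, "z": 0, "ax": 0, "ay": 0, "az": -6.35}, {"fingers": -1, "x": -0.019, "y": -0.0303, "z": 0, "ax": 0, "ay": 0, "az": 0}, {"fingers": -1, "x": -0.019, "y": -0.0303, "z": 0, "ax": 0, "ay": 0, "az": 0}, {"fingers": -1, "x": -0.019, "y": -0.0303, "z": 0, "ax": 0, "ay": 0, "az": 0}, {"fingers": -1, "x": -0.019, "y": -0.0303, "z": 0, "ax": 0, "ay": 0, "az": 0}, {"fingers": -1, "x": -0.019, "y": -0.0303, "z": 0, "ax": 0, "ay": 0, "az": 0}, {"fingers": -1, "x": -0.019, "y": -0.0303, "z": 0, "ax": 0, "ay": 0, "az": 0}, {"fingers": -1, "x": -0.019, "y": -0.0303, "z": 0, "ax": 0, "ay": 0, "az": 0}, {"fingers": -1, "x": -0.019, "y": -0.0303, "z": 0, "ax": 0, "ay": 0, "az": 0}])

```text
clock: 0.93
tcp_pos: [0.3754, 0.3485, 0.25]
orientation: [-0.303, -3.127, 0.001]
contact_force: [0.7, 0.5, -0.4]
grip_width: -0.0
gripper_force: 0.0
```

Emit:
arm_command(rows=[{"fingers": -1, "x": -0.019, "y": -0.0303, "z": 0, "ax": 0, "ay": 0, "az": 0}, {"fingers": -1, "x": -0.019, "y": -0.0303, "z": 0, "ax": 0, "ay": 0, "az": 0}, {"fingers": -1, "x": -0.019, "y": -0.0303, "z": 0, "ax": 0, "ay": 0, "az": 0}, {"fingers": -1, "x": -0.019, "y": -0.0303, "z": 0, "ax": 0, "ay": 0, "az": 0}, {"fingers": -1, "x": -0.019, "y": -0.0303, "z": 0, "ax": 0, "ay": 0, "az": 0}, {"fingers": -1, "x": -0.019, "y": -0.0303, "z": 0, "ax": 0, "ay": 0, "az": 0}, {"fingers": -1, "x": -0.019, "y": -0.0303, "z": 0, "ax": 0, "ay": 0, "az": 0}, {"fingers": -1, "x": -0.019, "y": -0.0303, "z": 0, "ax": 0, "ay": 0, "az": 0}, {"fingers": -1, "x": 0, "y": 0, "z": 0, "ax": 0, "ay": 0, "az": 0}, {"fingers": -1, "x": 0, "y": 0, "z": 0, "ax": 0, "ay": 0, "az": 0}])

```text
clock: 1.77
tcp_pos: [0.4781, 0.0811, 0.2501]
orientation: [-0.311, -3.126, 0.001]
contact_force: [0.4, 0.7, 0.0]
grip_width: 0.0002
gripper_force: 0.0
```

```bash
python3 - <<'E'
from h import *
C,ux,uy,D,T=pickle.load(open('geo.pkl','rb'))
rel([*D['NL'],.092],uy); print(r.get_obs()['grip_width'],r.get_obs()['moment'])
E
```

```text
t 1.77 tcp [0.4781 0.0811 0.2501] F [0.4 0.7 0. ] tilt [-0. -0. -1.] ytool [ 0.197  0.98  -0.001]
turn deg [-0.03 -0.02 -0.28]
shift tool axes mm [-38.4 -58.9 158.1]
0.00022865103320528478 [ 0.05354488 -0.05440892 -0.04008446]
```

Emit:
arm_command(rows=[{"fingers": -1, "x": -0.0128, "y": -0.0196, "z": 0, "ax": 0, "ay": 0, "az": -0.3}, {"fingers": -1, "x": -0.0128, "y": -0.0196, "z": 0, "ax": 0, "ay": 0, "az": 0}, {"fingers": -1, "x": -0.0128, "y": -0.0196, "z": 0, "ax": 0, "ay": 0, "az": 0}, {"fingers": -1, "x": 0, "y": 0, "z": 0.032, "ax": 0, "ay": 0, "az": 0}, {"fingers": -1, "x": 0, "y": 0, "z": 0.032, "ax": 0, "ay": 0, "az": 0}, {"fingers": -1, "x": 0, "y": 0, "z": 0.032, "ax": 0, "ay": 0, "az": 0}, {"fingers": -1, "x": 0, "y": 0, "z": 0.032, "ax": 0, "ay": 0, "az": 0}, {"fingers": -1, "x": 0, "y": 0, "z": 0.02, "ax": 0, "ay": 0, "az": 0}, {"fingers": -1, "x": 0, "y": 0, "z": 0.01, "ax": 0, "ay": 0, "az": 0}, {"fingers": -1, "x": 0, "y": 0, "z": 0, "ax": 0, "ay": 0, "az": 0}])

```text
clock: 2.6
tcp_pos: [0.5028, 0.0196, 0.0903]
orientation: [-0.291, -3.124, 0.001]
contact_force: [-1.4, -0.5, 0.3]
grip_width: -0.0002
gripper_force: 0.0
```

```bash
python3 - <<'E'
from h import *
C,ux,uy,D,T=pickle.load(open('geo.pkl','rb'))
rel([*D['NL'],.077],uy)
grab('wrist','w1')
E
```

```text
t 2.6 tcp [0.5028 0.0196 0.0903] F [-1.4 -0.5  0.3] tilt [-0.004 -0.    -1.   ] ytool [ 0.185  0.983 -0.001]
turn deg [-0.06 -0.25  0.42]
shift tool axes mm [-2.1 -3.5 13.3]
```

View pics/w1.png

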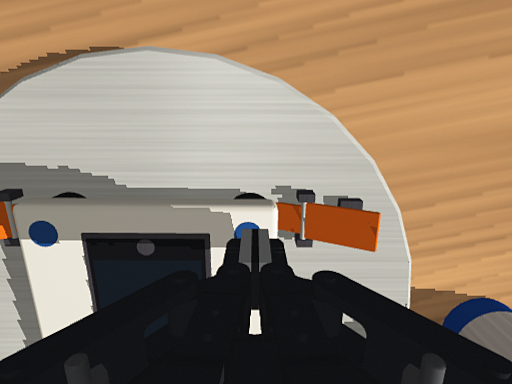

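The wrist view shows the closed fingertips right at the near-left dot (248,228), with the NL tab standing at (340,225). I'll correct the last few mm and press.

Emit:
arm_command(rows=[{"fingers": -1, "x": -0.002, "y": -0.0035, "z": 0.004, "ax": 0, "ay": 0, "az": 0.4}, {"fingers": -1, "x": 0, "y": 0, "z": 0.003, "ax": 0, "ay": 0, "az": 0}, {"fingers": -1, "x": 0, "y": 0, "z": 0.002, "ax": 0, "ay": 0, "az": 0}, {"fingers": -1, "x": 0, "y": 0, "z": 0.001, "ax": 0, "ay": 0, "az": 0}, {"fingers": -1, "x": 0, "y": 0, "z": 0, "ax": 0, "ay": 0, "az": 0}])

```text
clock: 3.07
tcp_pos: [0.506, 0.0146, 0.0826]
orientation: [0.306, 3.126, 0.0]
contact_force: [-0.7, 0.2, 0.1]
grip_width: 0.0001
gripper_force: 0.0
```

Emit:
arm_command(rows=[{"fingers": -1, "x": 0, "y": 0, "z": 0.002, "ax": 0, "ay": 0, "az": 0}, {"fingers": -1, "x": 0, "y": 0, "z": 0, "ax": 0, "ay": 0, "az": 0}])

```text
clock: 3.23
tcp_pos: [0.5058, 0.0146, 0.0802]
orientation: [0.306, 3.127, 0.0]
contact_force: [-0.6, 0.3, 0.2]
grip_width: 0.0002
gripper_force: 0.0
```

Emit:
arm_command(rows=[{"fingers": -1, "x": 0, "y": 0, "z": 0.001, "ax": 0, "ay": 0, "az": 0}, {"fingers": -1, "x": 0, "y": 0, "z": 0, "ax": 0, "ay": 0, "az": 0}])

```text
clock: 3.4
tcp_pos: [0.5057, 0.0146, 0.0792]
orientation: [-0.306, -3.127, -0.0]
contact_force: [-0.0, -0.4, 0.6]
grip_width: -0.0002
gripper_force: 0.0
```

Contact should come at a TCP height of about 0.077. I'll go down 1 mm at a time.

Emit:
arm_command(rows=[{"fingers": -1, "x": 0, "y": 0.001, "z": 0.001, "ax": 0, "ay": 0, "az": 0}, {"fingers": -1, "x": 0, "y": 0, "z": 0.001, "ax": 0, "ay": 0, "az": 0}, {"fingers": -1, "x": 0, "y": 0, "z": 0, "ax": 0, "ay": 0, "az": 0}])

```text
clock: 3.65
tcp_pos: [0.506, 0.0157, 0.0772]
orientation: [-0.305, -3.127, -0.0]
contact_force: [-0.9, 0.1, -0.8]
grip_width: -0.0003
gripper_force: 0.0
```

Emit:
arm_command(rows=[{"fingers": -1, "x": 0, "y": 0, "z": 0.001, "ax": 0, "ay": 0, "az": 0}, {"fingers": -1, "x": 0, "y": 0, "z": 0, "ax": 0, "ay": 0, "az": 0}])

```text
clock: 3.82
tcp_pos: [0.5061, 0.0157, 0.0771]
orientation: [-0.306, -3.127, -0.001]
contact_force: [-3.0, 0.3, 11.4]
grip_width: -0.0
gripper_force: 5.6
```

Emit:
arm_command(rows=[{"fingers": -1, "x": 0, "y": 0, "z": 0.001, "ax": 0, "ay": 0, "az": 0}, {"fingers": -1, "x": 0, "y": 0, "z": 0, "ax": 0, "ay": 0, "az": 0}])

```text
clock: 3.98
tcp_pos: [0.5061, 0.0156, 0.077]
orientation: [-0.306, -3.126, -0.002]
contact_force: [-7.0, -0.3, 22.3]
grip_width: 0.0003
gripper_force: 11.7
```

NL is firm: 22 N with about 0.1 mm of give. Next is NR.

Emit:
arm_command(rows=[{"fingers": -1, "x": 0, "y": 0, "z": -0.01, "ax": 0, "ay": 0, "az": 0}, {"fingers": -1, "x": 0, "y": 0, "z": -0.012, "ax": 0, "ay": 0, "az": 0}, {"fingers": -1, "x": 0.002, "y": -0.029, "z": 0, "ax": 0, "ay": 0, "az": 0}, {"fingers": -1, "x": 0, "y": -0.029, "z": 0, "ax": 0, "ay": 0, "az": 0}, {"fingers": -1, "x": 0, "y": -0.029, "z": 0, "ax": 0, "ay": 0, "az": 0}, {"fingers": -1, "x": 0, "y": -0.029, "z": 0, "ax": 0, "ay": 0, "az": 0}, {"fingers": -1, "x": 0, "y": 0, "z": 0, "ax": 0, "ay": 0, "az": 0}])

```text
clock: 4.57
tcp_pos: [0.4798, -0.1041, 0.0976]
orientation: [-0.318, -3.125, 0.004]
contact_force: [0.6, -0.4, 0.4]
grip_width: 0.0004
gripper_force: 0.0
```

```bash
python3 - <<'E'
from h import *
C,ux,uy,D,T=pickle.load(open('geo.pkl','rb'))
rel([*D['NR'],.079],uy)
E
```

```text
t 4.57 tcp [ 0.4798 -0.1041  0.0976] F [ 0.6 -0.4  0.4] tilt [-0.    -0.003 -1.   ] ytool [ 0.202  0.979 -0.003]
turn deg [-0.16  0.01 -0.55]
shift tool axes mm [-0.7  6.3 18.6]
```

Emit:
arm_command(rows=[{"fingers": -1, "x": 0, "y": 0, "z": 0.01, "ax": 0, "ay": 0, "az": 0}, {"fingers": -1, "x": 0, "y": 0, "z": 0.004, "ax": 0, "ay": 0, "az": 0}, {"fingers": -1, "x": 0, "y": 0, "z": 0, "ax": 0, "ay": 0, "az": 0}])

```text
clock: 4.82
tcp_pos: [0.481, -0.0964, 0.0819]
orientation: [-0.302, -3.125, -0.001]
contact_force: [-0.8, 1.1, 0.2]
grip_width: 0.0006
gripper_force: 0.0
```

```bash
python3 - <<'E'
from h import *
C,ux,uy,D,T=pickle.load(open('geo.pkl','rb'))
rel([*D['NR'],.078],uy)
E
```

```text
t 4.82 tcp [ 0.481  -0.0964  0.0819] F [-0.8  1.1  0.2] tilt [-0.002  0.001 -1.   ] ytool [0.192 0.981 0.   ]
turn deg [ 0.02 -0.14  0.02]
shift tool axes mm [-1.2 -1.5  3.9]
```

Emit:
arm_command(rows=[{"fingers": -1, "x": -0.001, "y": -0.0015, "z": 0.002, "ax": 0, "ay": 0, "az": 0}, {"fingers": -1, "x": 0, "y": 0, "z": 0.002, "ax": 0, "ay": 0, "az": 0}, {"fingers": -1, "x": 0, "y": 0, "z": 0, "ax": 0, "ay": 0, "az": 0}, {"fingers": -1, "x": 0, "y": 0, "z": 0, "ax": 0, "ay": 0, "az": 0}])

```text
clock: 5.15
tcp_pos: [0.4823, -0.0991, 0.0792]
orientation: [-0.305, -3.127, -0.0]
contact_force: [-0.9, -0.4, 0.3]
grip_width: -0.0
gripper_force: 0.0
```

Emit:
arm_command(rows=[{"fingers": -1, "x": 0, "y": 0, "z": 0.001, "ax": 0, "ay": 0, "az": 0}, {"fingers": -1, "x": 0, "y": 0, "z": 0, "ax": 0, "ay": 0, "az": 0}])

```text
clock: 5.32
tcp_pos: [0.4823, -0.0994, 0.0783]
orientation: [0.306, 3.127, 0.0]
contact_force: [-0.3, -0.7, 0.3]
grip_width: 0.0003
gripper_force: 0.0
```

Emit:
arm_command(rows=[{"fingers": -1, "x": 0, "y": 0, "z": 0.001, "ax": 0, "ay": 0, "az": 0}, {"fingers": -1, "x": 0, "y": 0, "z": 0, "ax": 0, "ay": 0, "az": 0}])

```text
clock: 5.48
tcp_pos: [0.4822, -0.0996, 0.0772]
orientation: [-0.306, -3.127, -0.0]
contact_force: [0.1, 0.0, -0.0]
grip_width: 0.0003
gripper_force: 0.0
```

Emit:
arm_command(rows=[{"fingers": -1, "x": 0, "y": 0.001, "z": 0.001, "ax": 0, "ay": 0, "az": 0}, {"fingers": -1, "x": 0, "y": 0, "z": 0, "ax": 0, "ay": 0, "az": 0}])

```text
clock: 5.65
tcp_pos: [0.4823, -0.0995, 0.0771]
orientation: [0.307, 3.126, -0.001]
contact_force: [-3.6, -2.4, 10.2]
grip_width: -0.0001
gripper_force: 5.6
```

Emit:
arm_command(rows=[{"fingers": -1, "x": 0, "y": 0, "z": 0.0005, "ax": 0, "ay": 0, "az": 0}, {"fingers": -1, "x": 0, "y": 0, "z": 0, "ax": 0, "ay": 0, "az": 0}])

```text
clock: 5.82
tcp_pos: [0.4823, -0.0995, 0.077]
orientation: [0.308, 3.126, -0.0]
contact_force: [-5.7, -0.9, 16.5]
grip_width: 0.0005
gripper_force: 8.7
```

NR is firm as well, with 16.5 N and no give. Next is FR.

Emit:
arm_command(rows=[{"fingers": -1, "x": 0, "y": 0, "z": -0.01, "ax": 0, "ay": 0, "az": 0}, {"fingers": -1, "x": 0, "y": 0, "z": -0.01, "ax": 0, "ay": 0, "az": 0}, {"fingers": -1, "x": -0.03, "y": 0.001, "z": 0, "ax": 0, "ay": 0, "az": 0}, {"fingers": -1, "x": -0.03, "y": 0, "z": 0, "ax": 0, "ay": 0, "az": 0}, {"fingers": -1, "x": -0.03, "y": 0, "z": 0, "ax": 0, "ay": 0, "az": 0}, {"fingers": -1, "x": -0.03, "y": 0, "z": 0, "ax": 0, "ay": 0, "az": 0}, {"fingers": -1, "x": -0.026, "y": 0, "z": 0, "ax": 0, "ay": 0, "az": 0}, {"fingers": -1, "x": 0, "y": 0, "z": 0.006, "ax": 0, "ay": 0, "az": 0}, {"fingers": -1, "x": 0, "y": 0, "z": 0.006, "ax": 0, "ay": 0, "az": 0}, {"fingers": -1, "x": 0, "y": 0, "z": 0, "ax": 0, "ay": 0, "az": 0}])

```text
clock: 6.65
tcp_pos: [0.624, -0.1255, 0.0824]
orientation: [-0.305, -3.123, -0.0]
contact_force: [-0.1, 0.3, -1.1]
grip_width: -0.0001
gripper_force: 0.0
```

```bash
python3 - <<'E'
from h import *
C,ux,uy,D,T=pickle.load(open('geo.pkl','rb'))
rel([*D['FR'],.079],uy)
E
```

```text
t 6.65 tcp [ 0.624  -0.1255  0.0824] F [-0.1  0.3 -1.1] tilt [-0.003  0.    -1.   ] ytool [ 0.194  0.981 -0.   ]
turn deg [-0.01 -0.19 -0.09]
shift tool axes mm [-1.2 -0.5  3.4]
```

Emit:
arm_command(rows=[{"fingers": -1, "x": 0, "y": 0, "z": 0.003, "ax": 0, "ay": 0, "az": 0}, {"fingers": -1, "x": 0, "y": 0, "z": 0.002, "ax": 0, "ay": 0, "az": 0}, {"fingers": -1, "x": 0, "y": 0, "z": 0, "ax": 0, "ay": 0, "az": 0}, {"fingers": -1, "x": 0, "y": 0, "z": 0, "ax": 0, "ay": 0, "az": 0}])

```text
clock: 6.98
tcp_pos: [0.6254, -0.1258, 0.0789]
orientation: [-0.306, -3.126, -0.0]
contact_force: [-1.4, 0.3, -0.3]
grip_width: -0.0001
gripper_force: 0.0
```

Emit:
arm_command(rows=[{"fingers": -1, "x": 0, "y": 0, "z": 0.001, "ax": 0, "ay": 0, "az": 0}, {"fingers": -1, "x": 0, "y": 0, "z": 0, "ax": 0, "ay": 0, "az": 0}])

```text
clock: 7.15
tcp_pos: [0.6258, -0.1258, 0.0779]
orientation: [0.306, 3.127, 0.0]
contact_force: [-0.5, -0.7, -0.3]
grip_width: -0.0002
gripper_force: 0.0
```

Emit:
arm_command(rows=[{"fingers": -1, "x": 0, "y": 0, "z": 0.001, "ax": 0, "ay": 0, "az": 0}, {"fingers": -1, "x": 0, "y": 0, "z": 0, "ax": 0, "ay": 0, "az": 0}])

```text
clock: 7.32
tcp_pos: [0.626, -0.1259, 0.0769]
orientation: [0.306, 3.126, -0.0]
contact_force: [-0.2, 0.6, 0.4]
grip_width: -0.0004
gripper_force: 0.5
```

Emit:
arm_command(rows=[{"fingers": -1, "x": 0, "y": 0, "z": 0.001, "ax": 0, "ay": 0, "az": 0}, {"fingers": -1, "x": 0, "y": 0, "z": 0, "ax": 0, "ay": 0, "az": 0}])

```text
clock: 7.48
tcp_pos: [0.6261, -0.1261, 0.0758]
orientation: [0.306, 3.126, -0.0]
contact_force: [0.1, -1.5, 2.1]
grip_width: 0.0003
gripper_force: 0.7
```

Emit:
arm_command(rows=[{"fingers": -1, "x": 0, "y": 0, "z": 0.0005, "ax": 0, "ay": 0, "az": 0}, {"fingers": -1, "x": 0, "y": 0, "z": 0, "ax": 0, "ay": 0, "az": 0}])

```text
clock: 7.65
tcp_pos: [0.6261, -0.1262, 0.0754]
orientation: [0.306, 3.126, -0.0]
contact_force: [-0.2, -0.5, 1.4]
grip_width: -0.0004
gripper_force: 0.7
```

It's giving at 1–2 N, so I'll follow it to the stop.

Emit:
arm_command(rows=[{"fingers": -1, "x": 0, "y": 0, "z": 0.001, "ax": 0, "ay": 0, "az": 0}, {"fingers": -1, "x": 0, "y": 0, "z": 0.001, "ax": 0, "ay": 0, "az": 0}, {"fingers": -1, "x": 0, "y": 0, "z": 0, "ax": 0, "ay": 0, "az": 0}])

```text
clock: 7.9
tcp_pos: [0.626, -0.126, 0.0732]
orientation: [0.306, 3.126, -0.0]
contact_force: [0.3, -1.5, 1.7]
grip_width: -0.0002
gripper_force: 0.8
```

Emit:
arm_command(rows=[{"fingers": -1, "x": 0, "y": 0, "z": 0.001, "ax": 0, "ay": 0, "az": 0}, {"fingers": -1, "x": 0, "y": 0, "z": 0.0005, "ax": 0, "ay": 0, "az": 0}, {"fingers": -1, "x": 0, "y": 0, "z": 0, "ax": 0, "ay": 0, "az": 0}])

```text
clock: 8.15
tcp_pos: [0.6261, -0.1261, 0.0728]
orientation: [0.306, 3.126, 0.0]
contact_force: [-2.2, -0.5, 9.3]
grip_width: -0.0001
gripper_force: 4.7
```

Emit:
arm_command(rows=[{"fingers": -1, "x": 0, "y": 0, "z": 0.0005, "ax": 0, "ay": 0, "az": 0}, {"fingers": -1, "x": 0, "y": 0, "z": 0, "ax": 0, "ay": 0, "az": 0}])

```text
clock: 8.32
tcp_pos: [0.6261, -0.1261, 0.0727]
orientation: [0.306, 3.126, 0.001]
contact_force: [-3.1, -0.4, 12.7]
grip_width: 0.0
gripper_force: 6.3
```

FR is the rocking corner: it went down about 4.3 mm at about 2 N and then stopped. I'll lift off and move over the FR tab.

Emit:
arm_command(rows=[{"fingers": -1, "x": 0, "y": 0, "z": -0.005, "ax": 0, "ay": 0, "az": 0}, {"fingers": -1, "x": 0, "y": 0, "z": -0.012, "ax": 0, "ay": 0, "az": 0}, {"fingers": -1, "x": 0, "y": 0, "z": -0.018, "ax": 0, "ay": 0, "az": 0}, {"fingers": -1, "x": 0, "y": -0.02, "z": 0, "ax": 0, "ay": 0, "az": 0}, {"fingers": -1, "x": 0, "y": -0.02, "z": 0, "ax": 0, "ay": 0, "az": 0}, {"fingers": -1, "x": 0, "y": -0.02, "z": 0, "ax": 0, "ay": 0, "az": 0}, {"fingers": -1, "x": 0, "y": 0, "z": 0, "ax": 0, "ay": 0, "az": 0}, {"fingers": -1, "x": 0, "y": 0, "z": 0, "ax": 0, "ay": 0, "az": 0}])

```text
clock: 8.98
tcp_pos: [0.6136, -0.1861, 0.1066]
orientation: [-0.31, -3.126, 0.0]
contact_force: [0.4, 1.1, -0.4]
grip_width: -0.0
gripper_force: 0.0
```

```bash
python3 - <<'E'
from h import *
C,ux,uy,D,T=pickle.load(open('geo.pkl','rb'))
rel([*T['FR'],.059],uy)
w=grab('wrist','w2')
E
```

```text
t 8.98 tcp [ 0.6136 -0.1861  0.1066] F [ 0.4  1.1 -0.4] tilt [-0. -0. -1.] ytool [ 0.196  0.981 -0.   ]
turn deg [-0.02 -0.02 -0.25]
shift tool axes mm [ 0.2 -1.  47.6]
```

View pics/w2.png

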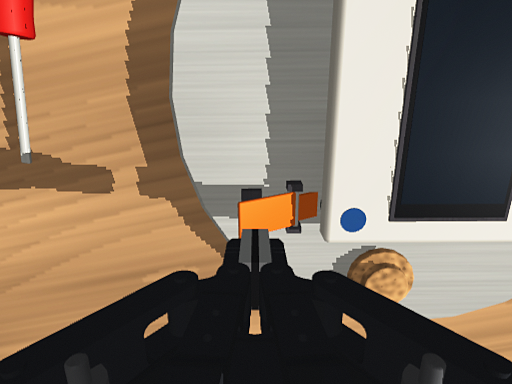

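The wrist view shows the fingertips over the FR tab (238–297, 213), in line with the press point at about x = 259. The felt pad at (385,275) and the plate are clear. Pressing down now.

Emit:
arm_command(rows=[{"fingers": -1, "x": 0, "y": -0.001, "z": 0.01, "ax": 0, "ay": 0, "az": 0}, {"fingers": -1, "x": 0, "y": 0, "z": 0.01, "ax": 0, "ay": 0, "az": 0}, {"fingers": -1, "x": 0, "y": 0, "z": 0.005, "ax": 0, "ay": 0, "az": 0}, {"fingers": -1, "x": 0, "y": 0, "z": 0.003, "ax": 0, "ay": 0, "az": 0}, {"fingers": -1, "x": 0, "y": 0, "z": 0.003, "ax": 0, "ay": 0, "az": 0}, {"fingers": -1, "x": 0, "y": 0, "z": 0.003, "ax": 0, "ay": 0, "az": 0}, {"fingers": -1, "x": 0, "y": 0, "z": 0, "ax": 0, "ay": 0, "az": 0}])

```text
clock: 9.62
tcp_pos: [0.6141, -0.186, 0.0721]
orientation: [-0.306, -3.127, 0.001]
contact_force: [-0.1, -1.0, 3.3]
grip_width: -0.0002
gripper_force: 1.2
```

Emit:
arm_command(rows=[{"fingers": -1, "x": 0, "y": 0, "z": 0.002, "ax": 0, "ay": 0, "az": 0}, {"fingers": -1, "x": 0, "y": 0, "z": 0.002, "ax": 0, "ay": 0, "az": 0}, {"fingers": -1, "x": 0, "y": 0, "z": 0.002, "ax": 0, "ay": 0, "az": 0}, {"fingers": -1, "x": 0, "y": 0, "z": 0, "ax": 0, "ay": 0, "az": 0}])

```text
clock: 9.95
tcp_pos: [0.6144, -0.1869, 0.0666]
orientation: [0.306, 3.126, -0.002]
contact_force: [-0.8, -2.2, 4.5]
grip_width: 0.0
gripper_force: 2.0
```

Emit:
arm_command(rows=[{"fingers": -1, "x": 0, "y": 0, "z": 0.002, "ax": 0, "ay": 0, "az": 0}, {"fingers": -1, "x": 0, "y": 0, "z": 0.002, "ax": 0, "ay": 0, "az": 0}, {"fingers": -1, "x": 0, "y": 0, "z": 0.002, "ax": 0, "ay": 0, "az": 0}, {"fingers": -1, "x": 0, "y": 0, "z": 0, "ax": 0, "ay": 0, "az": 0}])

```text
clock: 10.28
tcp_pos: [0.6143, -0.1876, 0.0607]
orientation: [0.307, 3.125, -0.003]
contact_force: [0.4, -2.6, 3.9]
grip_width: 0.0005
gripper_force: 1.8
```

Emit:
arm_command(rows=[{"fingers": -1, "x": 0, "y": 0, "z": 0.0015, "ax": 0, "ay": 0, "az": 0}, {"fingers": -1, "x": 0, "y": 0, "z": 0, "ax": 0, "ay": 0, "az": 0}])

```text
clock: 10.45
tcp_pos: [0.6143, -0.1876, 0.0592]
orientation: [0.307, 3.125, -0.003]
contact_force: [-0.8, -4.3, 5.1]
grip_width: 0.0003
gripper_force: 2.2
```

Emit:
arm_command(rows=[{"fingers": -1, "x": 0, "y": 0, "z": 0.001, "ax": 0, "ay": 0, "az": 0}, {"fingers": -1, "x": 0, "y": 0, "z": 0, "ax": 0, "ay": 0, "az": 0}])

```text
clock: 10.62
tcp_pos: [0.6144, -0.1875, 0.0587]
orientation: [0.307, 3.125, -0.003]
contact_force: [-1.6, -3.4, 8.1]
grip_width: 0.0002
gripper_force: 4.1
```

Emit:
arm_command(rows=[{"fingers": -1, "x": 0, "y": 0, "z": 0.001, "ax": 0, "ay": 0, "az": 0}, {"fingers": -1, "x": 0, "y": 0, "z": 0.0005, "ax": 0, "ay": 0, "az": 0}, {"fingers": -1, "x": 0, "y": 0, "z": 0, "ax": 0, "ay": 0, "az": 0}])

```text
clock: 10.87
tcp_pos: [0.6145, -0.1875, 0.0584]
orientation: [0.307, 3.125, -0.002]
contact_force: [-6.1, -2.5, 19.1]
grip_width: 0.0002
gripper_force: 9.3
```

Emit:
arm_command(rows=[{"fingers": -1, "x": 0, "y": 0, "z": -0.005, "ax": 0, "ay": 0, "az": 0}, {"fingers": -1, "x": 0, "y": 0, "z": -0.02, "ax": 0, "ay": 0, "az": 0}, {"fingers": -1, "x": 0, "y": 0, "z": -0.03, "ax": 0, "ay": 0, "az": 0}, {"fingers": -1, "x": 0, "y": 0, "z": -0.04, "ax": 0, "ay": 0, "az": 0}, {"fingers": -1, "x": 0, "y": 0, "z": -0.04, "ax": 0, "ay": 0, "az": 0}, {"fingers": -1, "x": 0, "y": -0.035, "z": -0.02, "ax": 0, "ay": 0, "az": 0}, {"fingers": -1, "x": 0, "y": -0.035, "z": 0, "ax": 0, "ay": 0, "az": 0}, {"fingers": -1, "x": 0, "y": -0.035, "z": 0, "ax": 0, "ay": 0, "az": 0}, {"fingers": -1, "x": 0, "y": 0, "z": 0, "ax": 0, "ay": 0, "az": 0}])

```text
clock: 11.62
tcp_pos: [0.5903, -0.2976, 0.212]
orientation: [-0.321, -3.125, 0.009]
contact_force: [-2.0, -1.3, 0.5]
grip_width: -0.0001
gripper_force: 0.0
```

```bash
python3 - <<'E'
from h import *
C,ux,uy,D,T=pickle.load(open('geo.pkl','rb'))
w=grab('wrist','w3'); t=grab('top','top2'); s=grab('scene','sc2')
o=pickle.load(open('top1.pkl','rb'))
def z(f,p):
    c=np.linalg.inv(f['world_from_camera'])@np.r_[p,.045,1]; q=f['K']@c[:3]/c[2]; return pt(f,q[0],q[1])[2]
for n in T:
    d=np.sign((T[n]-C[:2])@uy)*uy; print(n,[[round(float(z(f,T[n]+d*k)),4) for k in(-.008,0,.006)] for f in(o,t)],[round(float(z(f,D[n])),4) for f in(o,t)])
a=cv2.resize(t['frame'][120:245,205:335],None,fx=3,fy=3); b=cv2.resize(s['frame'][160:285,185:340],None,fx=2.6,fy=2.6)
h=min(len(a),len(b)); cv2.imwrite('pics/fin.png',np.hstack([a[:h],b[:h]])[:,:,::-1])
E
```

```text
FL [[0.0555, 0.0577, 0.0527], [0.0526, 0.0516, 0.0579]] [0.0571, 0.0574]
FR [[0.0549, 0.0598, 0.0613], [0.0443, 0.038, 0.0415]] [0.0589, 0.0579]
NL [[0.049, 0.0533, 0.0551], [0.0511, 0.0546, 0.0542]] [0.0604, 0.0591]
NR [[0.0527, 0.0601, 0.0606], [0.0489, 0.0569, 0.0569]] [0.0587, 0.0582]
```

View pics/fin.png

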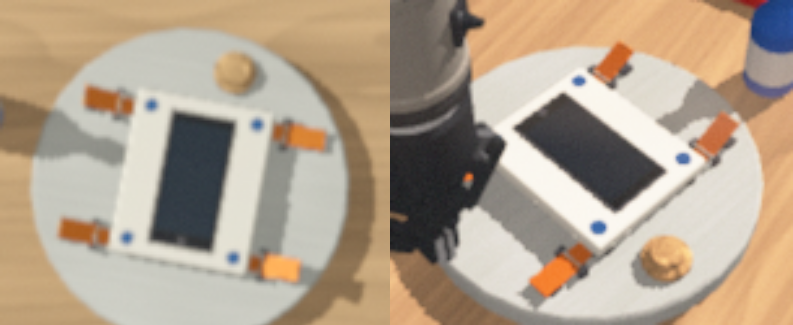

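The FR tab is flat at about 40 mm and the other three tabs are still standing. The plate and felt pad are in place, and the arm is clear of everything.

Emit:
arm_command(rows=[{"fingers": -1, "x": 0, "y": 0, "z": 0, "ax": 0, "ay": 0, "az": 0}, {"fingers": -1, "x": 0, "y": 0, "z": 0, "ax": 0, "ay": 0, "az": 0}])

```text
clock: 11.93
tcp_pos: [0.5944, -0.2866, 0.2107]
orientation: [-0.301, -3.126, -0.002]
contact_force: [0.5, 0.6, 0.1]
grip_width: 0.0001
gripper_force: 0.0
```

```bash
python3 -c "
from bench import r
print(r.hand_in())"
```

```text
the job is handed in; nothing more can be done
None
```

The far right corner was the one that rocked (near left and near right were firm, far left wasn't tested), so I pressed its tab flat, left the other three tabs standing, and handed in at about 12 s; no verdict was shown.

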